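# Roll a handle blank strip-up, then cradle it for drilling

### The arm

A 6-joint arm with a two-finger parallel gripper is mounted at the origin on a cart in front of the work surface, level with it; the furniture and walls round the work are solid. World frame = base frame: x ahead of the robot, y to its left, z up, the work surface at z = 0. Lengths are in m, angles in rad, forces in N, time in s.
With the tool pointing down it reaches from about 0.375 to 0.9 m from the base axis. Payload 3.1 kg.
Tool frame: the origin (TCP) lies midway between the tips of the shut fingers; the grasp point (between the pads) lies pinch_z behind it (pinch_z is the distance from the TCP to the grasp point, in m); y points along the fingers, z is the direction in which the jaws open and shut, and the axes are right-handed (so a half turn about y gives the same grasp; the last joint's range is limited). The gripper opens to 87 mm and grips with 3 to 60 N. Pads are 19 mm wide; open, the fingers measure 117 mm over their backs; the gripper's body (75 mm by 190 mm) begins 51 mm behind the grasp point.
Start: joints at [-1.401, 0.527, 1.433, -0, 1.181, -0.178], TCP at [0.213, -0.588, 0.223] pointing down, gripper open.
Joint ranges: [-3.08, 3.08], [-0.75, 2.2], [0.22, 2.44], [-1.43, 4.57], [0, 2.65], [-2.85, 2.85]. Speed limits (rad/s): [2.79, 2.79, 3.14, 3.14, 3.14, 3.14].

### API

Orientations are given as a unit quaternion [x, y, z, w].
In Python, from rig import get_obs, camera, hand_in, pinch_z gives the robot as it stands. The module is installed in compiled form; this text tells all that it offers.
- The arm moves only by the tool arm_command, never from a script. Its argument "plan" is a list of rows, each a list of 2 entries, a list of its own where there are three numbers: the shift along the world's x, y, z in units of 25 mm (1.0 is 25 mm), then the turn about the world's z in units of 5 degrees (1.0 is 5 degrees). A call has 1 to 5 rows; each row is the pose to reach, as a shift and turn from the pose commanded when the call began; what a row does not reach only later rows make up. A row lasts 1/10 s, in which the tool goes at most 50 mm and 8.59 degrees, less where a joint would pass 70% of its speed; a pose out of reach is approached as far as the arm can. A call with a gripper value outside its range is refused whole. "fingers" is the opening, from -1 (shut) to 1 (fully open), set as the call begins (left out, the last holds). The fingers move at their own pace and stop on an object; "force" is the grip in N (left out, the last holds). Time passes only in rows, so rows that repeat a pose let the fingers close. It gives the time, the measured TCP pose, the force and the opening at its end, in the units of the state.
- get_obs(): the state, without advancing time (a new reading comes with each control period).
- camera(name): name is "scene" or "side" or "wrist"; returns a dict with "pixels" (420x560x3 uint8, red, green, blue), "camera_matrix" (3x3 intrinsics, pixels), "R" (3x3) and "t" (3): a world point X has camera coordinates R X + t. Camera axes: x right, y down, z forward; pixel columns grow to the right and rows downward; lengths in m; the calibration is good to about 2 mm. The wrist camera is an equidistant fisheye: a pixel r from the principal point sees the ray r / f radians off the axis. A picture is of the moment at which its call begins. There is no depth.
- hand_in(): hands the job in, once; it reports no verdict.
The state is a dict: "time": time; "q": joint angles; "joint_velocities": joint speeds; "joint_torque": joint torques, N m; "position": TCP position; "tool_rot": TCP orientation; "ft_force": force on the tool from outside, world axes, zero at the start; "moment": the same for the moment, N m; "grip_width": finger opening in m.
Only numpy, scipy, OpenCV 4.12 (cv2) and the standard library are available. Lean on these libraries where they do the work, as an engineer would, in place of code of your own. Each camera call takes 0.05 s, during which the arm holds its last target.

### The job

Roll the round rosewood handle blank along the felt board, without picking it up, until its pale inlaid strip faces straight up. Then lift it over and lay it in the drilling cradle, lengthwise in both V supports and centred end to end, with the strip still facing straight up. Leave the jar, the tin and the little brass spirit lamp where they stand.

Things in the scene. Friction and masses are not known exactly. Their poses are not given: they have to be found in the camera images.
- blank: Round dark rosewood blank, 40 mm diameter, 170 mm long, 0.13 to 0.27 kg, loose, lying across the felt board; its pale strip starts sideways or below. Origin at its middle, on its axis; z along its length; x points out through the strip, so strip up = x up. Felt stops it when let go. A few newtons of fingertip on top, drawn along the board, roll it without slip; the tip moves twice as far as it.
- board_top (a point): Middle of the felt face of the fixed rolling board, 14 mm above the bench; the blank's axis lies 20 mm above it. Board 210 by 290 mm, with a wooden lip, 10 mm wide and 7 mm above the felt, at each end of the 290 mm length. x along the 210 mm side (parallel to the blank at the start), y along the 290 mm length, the way the blank rolls, z up.
- cradle_seat (a point): Where the blank's middle lies when seated in the fixed cradle, 50 mm above the bench. x along the cradle = the seated blank's axis (either way round), z up. Wooden base 150 by 104 by 12 mm; two wooden 90 degree V supports, each 20 mm long in x, centred at x = -53 and 53 mm (86 mm free between them for fingers), 70 mm wide inside at the top, which is 57 mm above the bench.
- shellac_jar: Bystander: amber jar with a pale screw lid, 60 mm in diameter and 84 mm high, loose; origin at the centre of its underside. Leave alone.
- green_tin: Bystander: flat round tin with a green lid, 67 mm in diameter and 22 mm high, loose; origin at the centre of its underside. Leave alone.
- spirit_lamp: Bystander: squat round pale-brass spirit lamp with a short neck, 68 mm in diameter and 70 mm high, loose; origin at the centre of its underside. Leave alone.

How it is judged:
On the way:
1. The blank has been rolled along the board (at least 20 mm from where it lay) and lies on the felt with its strip facing up within 12 degrees (angle between blank's own x axis and vertical below 0.21 rad and distance of blank from where it was at the start of the episode above 0.02 m and z of blank in the frame of board_top below 0.026 m and y of blank in the frame of board_top between -0.14 and 0.14 m and x of blank in the frame of board_top between -0.1 and 0.1 m), for 0.2 s.
At the end, for the whole second after the job is handed in: The blank lies at rest in both V supports of the cradle (its middle within 6 mm of the seat across and in height, within 20 mm along it, axis within 0.1 rad), with its strip facing up within 12 degrees; jar, tin and lamp stand where they stood (angle between blank's own x axis and vertical below 0.21 rad and angle between the z axis of blank and the x axis of cradle_seat, either way round below 0.1 rad and x of blank in the frame of cradle_seat between -0.02 and 0.02 m and y of blank in the frame of cradle_seat between -0.006 and 0.006 m and z of blank in the frame of cradle_seat between -0.006 and 0.006 m and linear speed of blank below 0.02 m/s and angular speed of blank below 0.2 rad/s); the robot touches nothing.
It fails at once if the blank is lifted more than 25 mm off the felt while its strip faces more than 23 degrees away from straight up (z of blank in the frame of board_top above 0.045 m and angle between blank's own x axis and vertical above 0.4 rad).
It fails at once if the jar, the tin or the lamp is pushed more than 25 mm away or tipped (distance of any of shellac_jar, green_tin, spirit_lamp from where it was at the start of the episode above 0.025 m or angle between any of shellac_jar, green_tin, spirit_lamp's own z axis and vertical above 0.35 rad).
It also fails if it takes over 67 s, if anything falls off the work surface, if the arm or the gripper's body presses on something with over 40 N, if the wrist force passes 120 N, or if a joint passes its speed limit or range.

## Working session

There is one attempt and no reset: what is moved stays moved. The work goes in short steps, Python scripts to look and compute and a tool call to move; the robot and the scene stay as the last step left them, time stands still between calls to the robot, and variables do not carry over. Pictures are saved under pics/ and viewed, and the job is handed in when it is done.

Besides the shell and the picture viewer there is one more tool, called after "Request:" as name(argument=value, ...), one argument or row to a line, values as JSON. arm_command: Moves the arm, as the interface text tells. Its arguments: {"type":"object","properties":{"plan":{"type":"array"},"fingers":{"type":"number"},"force":{"type":"number"}},"required":["plan"]}

```bash
mkdir -p pics; cat > h.py <<'E'
import numpy as np,cv2
from rig import get_obs,camera,hand_in,pinch_z
def snap(n,f):
    c=camera(n); cv2.imwrite('pics/'+f+'.png',c['pixels'][:,:,::-1]); np.savez('pics/'+f+'.npz',**c); return c
def ray(c,u,v):
    K=np.array(c['camera_matrix']);R=np.array(c['R']);t=np.array(c['t'])
    d=R.T@np.linalg.solve(K,[u,v,1.]); return -R.T@t,d
def onz(c,u,v,z):
    o,d=ray(c,u,v); return o+d*(z-o[2])/d[2]
def proj(c,X):
    p=np.array(c['camera_matrix'])@(np.array(c['R'])@np.array(X)+np.array(c['t'])); return p[:2]/p[2]
def load(f): return dict(np.load('pics/'+f+'.npz'))
E
python3 - <<'E'
from h import *
for n in('scene','side','wrist'):
    c=snap(n,n+'0'); print(n,c['camera_matrix'],-np.array(c['R']).T@c['t'])
o=get_obs(); print(pinch_z,o)
E
```

```text
scene [[545.16481556   0.         288.7260924 ]
 [  0.         545.16481556 209.43996626]
 [  0.           0.           1.        ]] [-0.02930105  0.65489886  0.62752387]
side [[398.51511316   0.         274.38610469]
 [  0.         398.51511316 210.37431111]
 [  0.           0.           1.        ]] [0.24731459 0.70568937 0.53555974]
wrist [[325.1922621    0.         280.76838276]
 [  0.         325.1922621  214.09301717]
 [  0.           0.           1.        ]] [ 0.28422907 -0.56156519  0.38473603]
0.0187 {'time': 0.15, 'q': array([-1.40151957e+00,  5.28259975e-01,  1.43353984e+00,  5.57066694e-06,
        1.18139893e+00, -1.78501341e-01]), 'joint_velocities': array([-0.00045303, -0.00137197, -0.00463755, -0.00063396, -0.00126107,
        0.00033118]), 'joint_torque': array([-2.18644482e-04, -4.40431309e+01, -1.76842761e+01,  6.32841582e-02,
        5.52265090e-02, -9.52758273e-05]), 'position': array([ 0.21294485, -0.58704771,  0.22181359]), 'tool_rot': array([-0.12233419,  0.69701089, -0.69587524,  0.12234307]), 'ft_force': array([-0.16143593,  0.17676763,  0.04307162]), 'moment': array([ 0.00331632, -0.02103415,  0.05791859]), 'grip_width': 0.08702726051108234}
```

View pics/scene0.png

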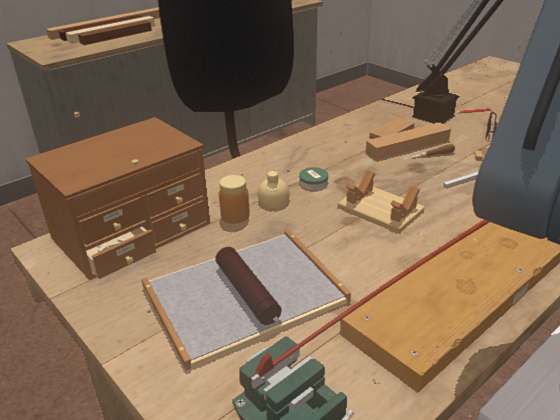

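View pics/side0.png

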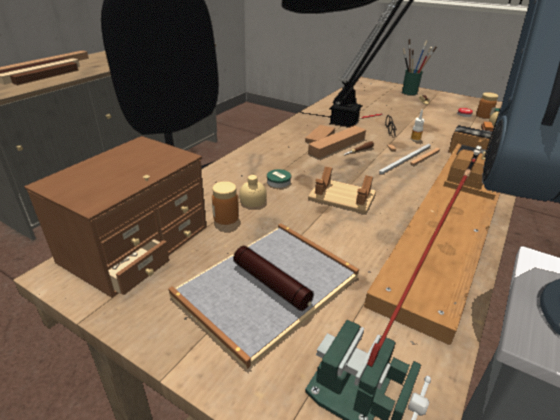

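View pics/wrist0.png

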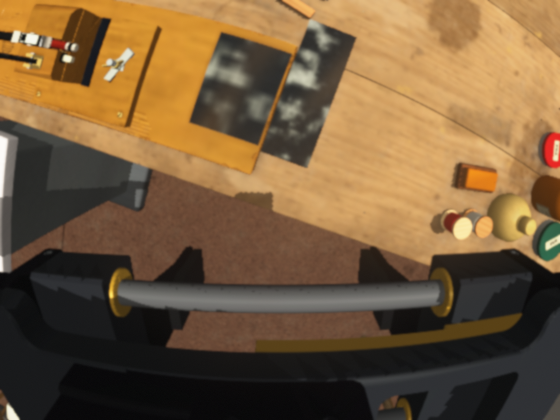

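Scene view: the blank runs from about (228,255) to (268,312) on the felt. The jar is at (234,200), the lamp at (273,192), the tin at (314,177) and the cradle at (380,203). No strip shows yet, so I'll zoom in.

```bash
python3 - <<'E'
from h import *
a=cv2.imread('pics/scene0.png')[160:370,130:440]; cv2.imwrite('pics/s0z.png',cv2.resize(a,None,fx=2.5,fy=2.5,interpolation=2))
a=cv2.imread('pics/side0.png')[155:365,160:400]; cv2.imwrite('pics/d0z.png',cv2.resize(a,None,fx=2.8,fy=2.8,interpolation=2))
E
```

```text
(no output)
```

View pics/s0z.png

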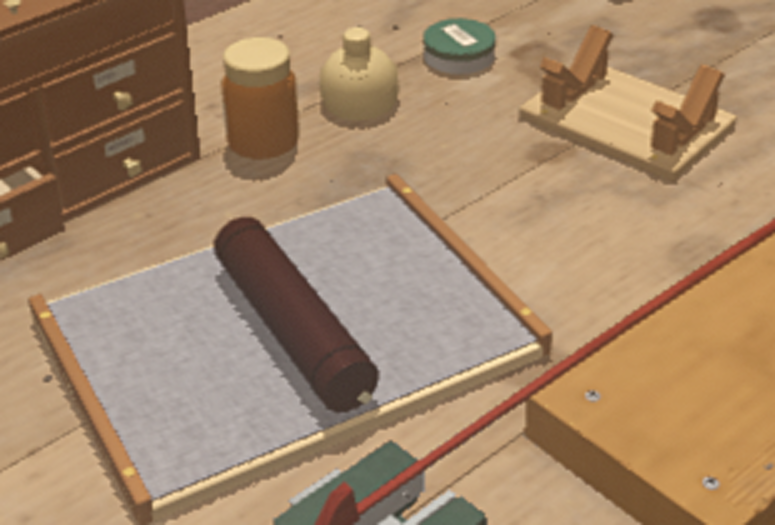

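View pics/d0z.png

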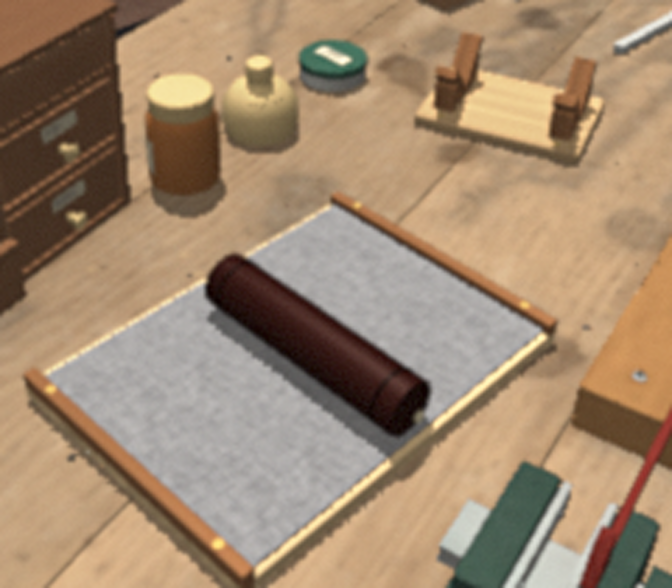

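```bash
python3 - <<'E'
from h import *
s=load('scene0');d=load('side0')
S=lambda u,v:(130+u/2.5,160+v/2.5)
D=lambda u,v:(160+u/2.8,155+v/2.8)
def show(n,pt):print(n,np.round(pt,4))
for n,a,b,z in [('lipL back',(33,298),(28,375),.021),('lipR back',(393,178),(335,196),.021),('lipR front',(548,337),(554,323),.021),('lipL front',(149,503),(248,574),.021),
 ('endnear',(347,387),(405,404),.034),('endfar top',(240,219),(232,256),.05),('strip',(366,397),(421,415),.02),
 ('cr left',(520,115),(416,117),.012),('cr front',(672,177),(577,155),.012),('cr right',(735,121),(605,103),.012),
 ('jarlid',(257,58),(182,95),.084),('tin',(459,38),(333,57),.022),('lampTop',(357,36),(259,64),.07)]:
    pa,pb=onz(s,*S(*a),z),onz(d,*D(*b),z)
    # triangulate
    o1,d1=ray(s,*S(*a));o2,d2=ray(d,*D(*b)); x=np.linalg.lstsq(np.c_[d1,-d2],o2-o1,rcond=None)[0]
    t=(o1+d1*x[0]+o2+d2*x[1])/2
    print(n,pa.round(4)[:2],pb.round(4)[:2],'tri',t.round(4))
E
```

```text
lipL back [0.6699 0.3674] [0.6686 0.3697] tri [0.6713 0.3673 0.0189]
lipR back [0.6073 0.0936] [0.6084 0.0969] tri [0.6137 0.0881 0.0143]
lipR front [0.4053 0.1388] [0.4077 0.1384] tri [0.4087 0.1347 0.017 ]
lipL front [0.4649 0.4087] [0.4676 0.4117] tri [0.4721 0.4056 0.0116]
endnear [0.4489 0.2736] [0.4513 0.2706] tri [0.4508 0.2716 0.0332]
endfar top [0.6131 0.2318] [0.6099 0.23  ] tri [0.604  0.2378 0.058 ]
strip [0.4455 0.2615] [0.4444 0.261 ] tri [0.4434 0.2633 0.0226]
cr left [ 0.6118 -0.0519] [ 0.6177 -0.0553] tri [ 0.6204 -0.0614  0.0058]
cr front [ 0.4706 -0.0737] [ 0.4755 -0.0784] tri [ 0.4758 -0.0811  0.0081]
cr right [ 0.4852 -0.1742] [ 0.4861 -0.1736] tri [ 0.4871 -0.1772  0.0098]
jarlid [0.7347 0.122 ] [0.7348 0.124 ] tri [0.739  0.1189 0.0805]
tin [ 0.7262 -0.0925] [ 0.7273 -0.0913] tri [ 0.7306 -0.0968  0.0185]
lampTop [0.7263 0.026 ] [0.7278 0.0291] tri [0.7355 0.0184 0.063 ]
```

```bash
python3 - <<'E'
from h import *
from scipy.spatial.transform import Rotation as Ro
o=get_obs();print(Ro.from_quat(o['tool_rot']).as_matrix().round(3))
a=cv2.imread('pics/scene0.png')[290:335,245:295]; cv2.imwrite('pics/e0.png',cv2.resize(a,None,fx=12,fy=12,interpolation=2))
a=cv2.imread('pics/side0.png')[280:320,280:330]; cv2.imwrite('pics/e1.png',cv2.resize(a,None,fx=12,fy=12,interpolation=2))
s=load('scene0');d=load('side0')
S=lambda u,v:(130+u/2.5,160+v/2.5)
D=lambda u,v:(160+u/2.8,155+v/2.8)
for n,a,b in [('vise top',(395,445),(540,465)),('rod vise',(345,490),(605,545)),('chest corner',(197,155),(128,230))]:
    o1,d1=ray(s,*S(*a));o2,d2=ray(d,*D(*b)); x=np.linalg.lstsq(np.c_[d1,-d2],o2-o1,rcond=None)[0]
    print(n,(o1+d1*x[0]).round(3),(o2+d2*x[1]).round(3))
print('chest',onz(s,*S(197,155),0))
E
```

```text
[[-0.94  -0.     0.341]
 [-0.341  0.002 -0.94 ]
 [-0.    -1.    -0.002]]
vise top [0.35  0.322 0.095] [0.35  0.322 0.095]
rod vise [0.299 0.397 0.16 ] [0.297 0.4   0.158]
chest corner [0.747 0.178 0.011] [ 0.741  0.192 -0.008]
chest [0.76181729 0.16947035 0.        ]
```

View pics/e0.png

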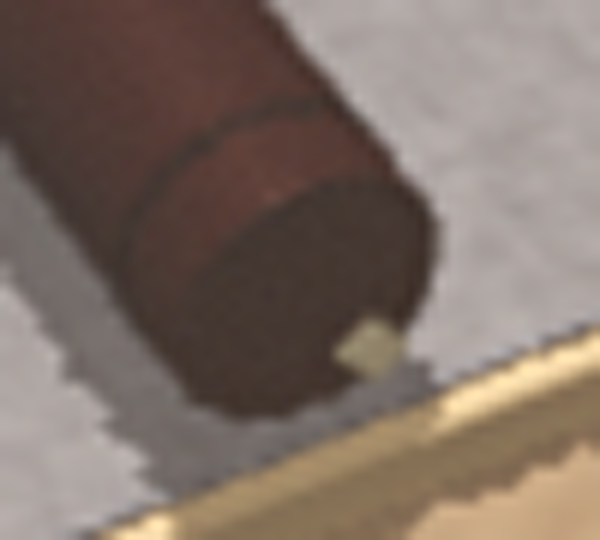

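View pics/e1.png

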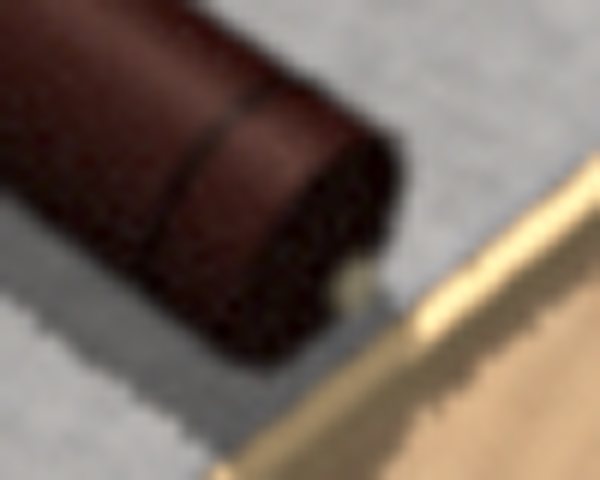

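```bash
python3 - <<'E'
from h import *
s=load('scene0');d=load('side0')
nx=np.array([.977,-.213,0]);ny=np.array([.213,.977,0])
for c,off,sc,ctr,st in [(s,(245,290),12,(315,297),(371,348)),(d,(280,280),12,(312,247),(355,285))]:
    C=onz(c,off[0]+ctr[0]/sc,off[1]+ctr[1]/sc,.034)
    o,r=ray(c,off[0]+st[0]/sc,off[1]+st[1]/sc); P=o+r*(nx@(C-o))/(nx@r)
    v=P-C; print(C.round(4),'y',(v@ny).round(4),'z',v[2].round(4),'from up to -y deg',np.degrees(np.arctan2(-v@ny,v[2])))
def line(c,p,q): 
    o,a=ray(c,*p);_,b=ray(c,*q); n=np.cross(a,b);n/=np.linalg.norm(n);return n,n@o
n1,k1=line(s,(300,343),(470,238)); n2,k2=line(d,(390,322),(460,185))
dr=np.cross(n1,n2);dr/=np.linalg.norm(dr)
for y in (.4,.2,0,-.2):
    print(np.linalg.solve(np.array([n1,n2,[0,1,0]]),[k1,k2,y]).round(3))
E
```

```text
[0.4464 0.2707 0.034 ] y -0.0078 z -0.0129 from up to -y deg 148.78902263925298
[0.448  0.2719 0.034 ] y -0.011 z -0.0159 from up to -y deg 145.4073910914579
[0.298 0.4   0.15 ]
[0.3   0.2   0.132]
[0.301 0.    0.113]
[ 0.303 -0.2    0.094]
```

The blank's middle is near (0.530, 0.253), and the board's y axis points about 77.7° in the world frame. The strip is about 147° from up, towards −y of the board. Rolling about 51 mm towards +y should bring it up, so I'll move over there now.

Request:
arm_command(
  plan=[
    [[6,8,2],8],
    [[6,8,2],8],
    [[6,8,2],8],
    [[6,8,2],8],
    [[6,8,2],8],
  ],
  fingers=-1,
  force=20,
)

```text
time: 0.65
position: [0.3608, -0.3896, 0.2717]
tool_rot: [-0.354, 0.612, -0.612, 0.355]
ft_force: [0.3, -0.1, -0.4]
grip_width: 0.055
```

Request:
arm_command(
  plan=[
    [[4,9,0],8],
    [[4,9,0],8],
    [[4,9,0],8],
    [[4,9,0],8],
    [[4,9,0],8],
  ],
)

```text
time: 1.15
position: [0.4604, -0.1642, 0.2715]
tool_rot: [-0.542, 0.454, -0.453, 0.543]
ft_force: [0.3, -0.2, 0.5]
grip_width: 0.0148
```

Request:
arm_command(
  plan=[
    [[2,9,0],8],
    [[2,9,0],8],
    [[2,9,0],8],
    [[2,9,0],8],
    [[2,9,0],8],
  ],
)

```text
time: 1.65
position: [0.51, 0.0619, 0.2714]
tool_rot: [-0.665, 0.24, -0.24, 0.665]
ft_force: [0.1, -0.4, -0.4]
grip_width: 0.0005
```

Request:
arm_command(
  plan=[
    [[0.7,5.3,-2],5.5],
    [[0.7,5.3,-2],5.5],
    [[0.7,5.3,-2],5.5],
    [[0.7,5.3,-2],5.5],
    [[0.7,5.3,-2],5.5],
  ],
)

```text
time: 2.15
position: [0.527, 0.1917, 0.2208]
tool_rot: [0.703, -0.077, 0.076, -0.703]
ft_force: [0.2, 0.9, 1.5]
grip_width: 0.0002
```

```bash
python3 - <<'E'
from h import *
c=snap('wrist','w1'); print(get_obs()['q'].round(3),get_obs()['position'], np.array(c['R']).round(3))
E
```

```text
[ 1.480e-01  4.430e-01  1.596e+00 -1.000e-03  1.103e+00 -1.202e+00] [0.52737898 0.19078028 0.22139329] [[ 0.216  0.976 -0.002]
 [ 0.938 -0.207  0.277]
 [ 0.27  -0.062 -0.961]]
```

View pics/w1.png

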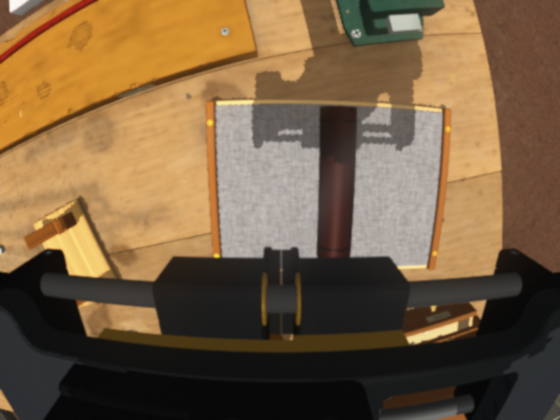

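The wrist view shows the board between its lips, at columns about 212 and 447. The blank lies along column 336 with no strip visible on top, and the cradle is at lower left. I'll measure the board from this view too.

```bash
cat >> h.py <<'E'
def fray(c,u,v):
    K=c['camera_matrix'];R=np.array(c['R']);t=np.array(c['t'])
    x,y=(u-K[0,2])/K[0,0],(v-K[1,2])/K[1,1]; r=np.hypot(x,y); k=np.sin(r)/max(r,1e-9)
    return -R.T@t, R.T@np.array([x*k,y*k,np.cos(r)])
def fonz(c,u,v,z):
    o,d=fray(c,u,v); return o+d*(z-o[2])/d[2]
E
python3 - <<'E'
from h import *
w=load('w1')
for n,p,z in [('lipR near',(208,101),.021),('lipL near',(451,109),.021),('lipL far',(433,269),.021),('blank near end top',(338,107),.054),('blank far',(334,250),.054)]:
    print(n,fonz(w,*p,z).round(4))
E
```

```text
lipR near [0.4088 0.1339 0.021 ]
lipL near [0.47   0.4134 0.021 ]
lipL far [0.6729 0.367  0.021 ]
blank near end top [0.4479 0.2674 0.054 ]
blank far [0.5981 0.2354 0.054 ]
```

Request:
arm_command(
  plan=[
    [[0.1,2,-2],0],
    [[0.1,2,-4],0],
    [[0.1,2,-6],0],
    [[0.1,2,-6.2],0],
    [[0.1,2,-6.2],0],
  ],
)

```text
time: 2.7
position: [0.5282, 0.2389, 0.0639]
tool_rot: [0.704, -0.081, 0.076, -0.702]
ft_force: [-0.5, -0.7, -0.3]
grip_width: 0.0007
```

Request:
arm_command(
  plan=[
    [[0,0,-0.1],0],
    [[0,0,-0.2],0],
    [[0,0,-0.3],0],
    [[0,0,-0.4],0],
    [[0,0,-0.4],0],
  ],
)

```text
time: 3.2
position: [0.5303, 0.2411, 0.0571]
tool_rot: [-0.703, 0.077, -0.078, 0.703]
ft_force: [0.3, -0.5, -0.0]
grip_width: 0.0005
```

Request:
arm_command(
  plan=[
    [[0,0,-0.05],0],
    [[0,0,-0.1],0],
    [[0,0,-0.15],0],
    [[0,0,-0.15],0],
    [[0,0,-0.15],0],
  ],
)

```text
time: 3.7
position: [0.5302, 0.2412, 0.0536]
tool_rot: [-0.703, 0.077, -0.077, 0.703]
ft_force: [-0.4, -0.8, 5.6]
grip_width: 0.0005
```

```bash
python3 - <<'E'
from h import *
c=snap('side','d1'); print(get_obs()['position'],get_obs()['ft_force'])
a=c['pixels'][200:330,180:350,::-1]; cv2.imwrite('pics/d1z.png',cv2.resize(a,None,fx=4.5,fy=4.5,interpolation=2))
E
```

```text
[0.53024797 0.2411687  0.05356673] [-1.33623703 -0.52663962  5.44893326]
```

View pics/d1z.png

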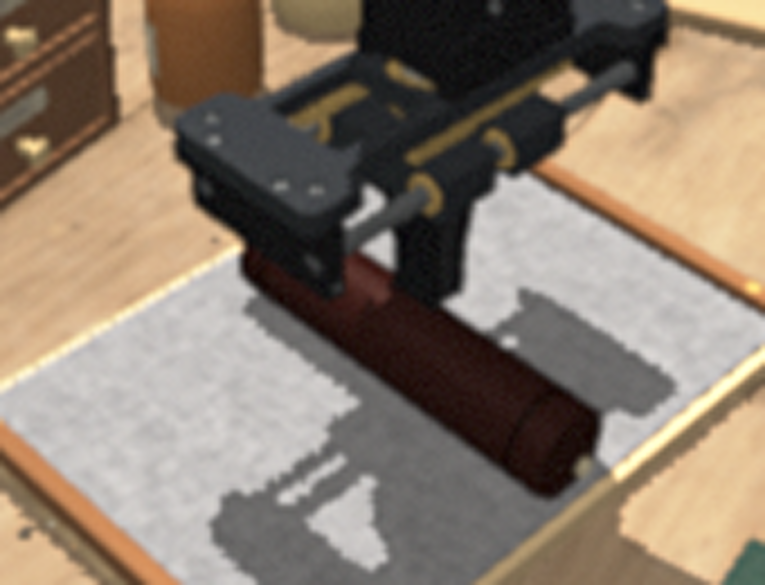

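The tips are resting on top of the blank with 5.6 N. Now I'll draw along +y of the board for the first stroke, 20 mm of tip travel.

Request:
arm_command(
  plan=[
    [[0.04,0.2,0],0],
    [[0.09,0.4,0],0],
    [[0.13,0.6,0],0],
    [[0.17,0.8,0],0],
    [[0.17,0.8,0],0],
  ],
)

```text
time: 4.25
position: [0.5349, 0.2622, 0.0543]
tool_rot: [-0.702, 0.077, -0.078, 0.703]
ft_force: [-1.9, 0.8, 8.7]
grip_width: 0.0005
```

```bash
python3 - <<'E'
from h import *
c=snap('side','d2'); print(get_obs()['position'],get_obs()['ft_force'])
a=c['pixels'][200:330,180:350,::-1]; cv2.imwrite('pics/d2z.png',cv2.resize(a,None,fx=4.5,fy=4.5,interpolation=2))
E
```

```text
[0.53491386 0.26205054 0.05429114] [-1.70875942  0.34056806  8.8344271 ]
```

View pics/d2z.png

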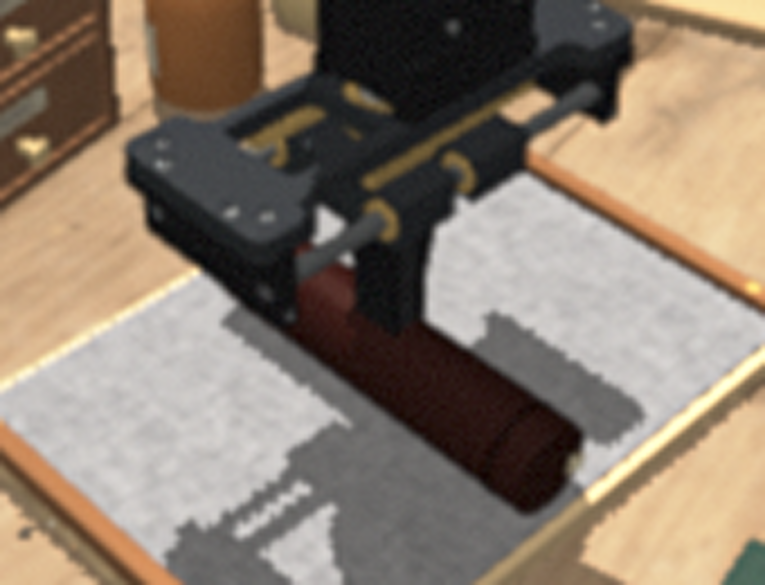

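The side view shows the blank moved about 10 mm with the strip end climbing, now at zoom (575,460). I'll continue the stroke.

Request:
arm_command(
  plan=[
    [[0.04,0.2,0],0],
    [[0.09,0.4,0],0],
    [[0.13,0.6,0],0],
    [[0.17,0.8,0],0],
    [[0.17,0.8,0],0],
  ],
)

```text
time: 4.8
position: [0.5394, 0.2822, 0.0537]
tool_rot: [-0.702, 0.077, -0.078, 0.703]
ft_force: [-0.3, 1.7, 6.9]
grip_width: 0.0004
```

Request:
arm_command(
  plan=[
    [[0,0,0.3],0],
    [[-0.1,-0.4,0.8],0],
    [[-0.22,-1.0,0.8],0],
    [[-0.22,-1.0,0.3],0],
    [[-0.22,-1.0,0.2],0],
  ],
)

```text
time: 5.3
position: [0.5319, 0.2547, 0.0563]
tool_rot: [0.703, -0.079, 0.077, -0.702]
ft_force: [0.1, 0.7, -1.1]
grip_width: 0.0006
```

```bash
python3 - <<'E'
from h import *
c=snap('side','d3'); print(get_obs()['position'],get_obs()['ft_force'])
a=c['pixels'][200:330,180:350,::-1]; cv2.imwrite('pics/d3z.png',cv2.resize(a,None,fx=4.5,fy=4.5,interpolation=2))
E
```

```text
[0.53189125 0.25508418 0.05606128] [-0.12143446  0.11622572 -0.16579809]
```

View pics/d3z.png

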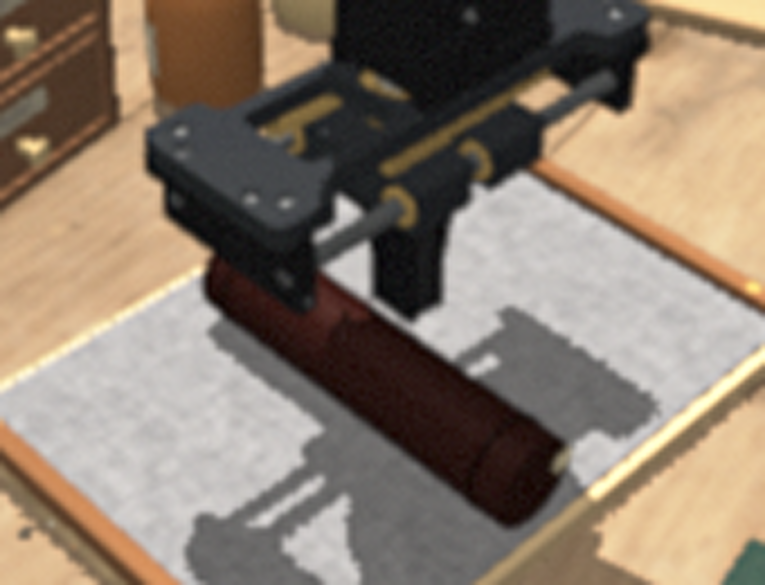

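The blank is now about 20 mm along, and the strip end sits at mid-height on the −y side, at zoom (560,460). Next stroke is 36 mm.

Request:
arm_command(
  plan=[
    [[0.03,0.1,-0.1],0],
    [[0.03,0.1,-0.2],0],
    [[0.07,0.3,-0.2],0],
    [[0.11,0.5,-0.2],0],
    [[0.15,0.7,-0.2],0],
  ],
)

```text
time: 5.85
position: [0.5376, 0.2744, 0.0541]
tool_rot: [-0.703, 0.077, -0.078, 0.703]
ft_force: [-1.1, -0.5, 9.0]
grip_width: 0.0005
```

Request:
arm_command(
  plan=[
    [[0.04,0.2,0],0],
    [[0.09,0.4,0],0],
    [[0.13,0.6,0],0],
    [[0.17,0.8,0],0],
    [[0.17,0.8,0],0],
  ],
)

```text
time: 6.35
position: [0.5422, 0.2952, 0.0543]
tool_rot: [-0.702, 0.076, -0.078, 0.704]
ft_force: [-1.1, 0.3, 8.8]
grip_width: 0.0004
```

Request:
arm_command(
  plan=[
    [[0,0,0.3],0],
    [[-0.1,-0.4,0.8],0],
    [[-0.22,-1.0,0.8],0],
    [[-0.22,-1.0,0.3],0],
    [[-0.22,-1.0,0.2],0],
  ],
)

```text
time: 6.85
position: [0.5344, 0.2672, 0.0562]
tool_rot: [0.703, -0.079, 0.077, -0.702]
ft_force: [-0.5, -1.1, -0.1]
grip_width: 0.0006
```

```bash
python3 - <<'E'
from h import *
c=snap('side','d4'); print(get_obs()['position'],get_obs()['ft_force'])
a=c['pixels'][200:330,180:350,::-1]; cv2.imwrite('pics/d4z.png',cv2.resize(a,None,fx=4.5,fy=4.5,interpolation=2))
E
```

```text
[0.53434418 0.26758484 0.05597508] [ 0.44781234 -0.14732961 -1.13616199]
```

View pics/d4z.png

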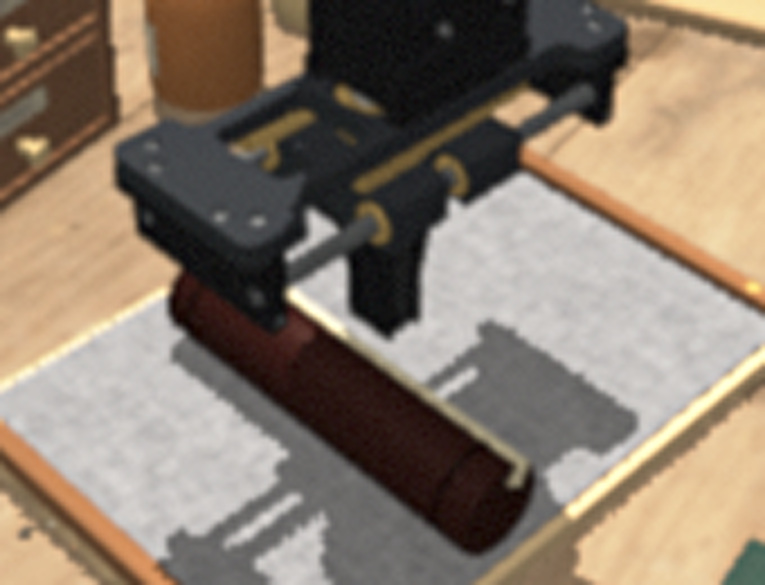

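```bash
cat >> h.py <<'E'
def stripang(c,ctr,st):
    nx=np.array([.977,-.213,0]);ny=np.array([.213,.977,0])
    C=onz(c,*ctr,.034); o,r=ray(c,*st); P=o+r*(nx@(C-o))/(nx@r)
    v=P-C; return C.round(4),(v@ny).round(4),v[2].round(4),np.degrees(np.arctan2(-v@ny,v[2])).round(1)
E
python3 - <<'E'
from h import *
d=load('d4')
a=d['pixels'][290:330,265:310,::-1]; cv2.imwrite('pics/d4e.png',cv2.resize(a,None,fx=14,fy=14,interpolation=2))
print(stripang(d,(180+487/4.5,200+510/4.5),(180+517/4.5,200+473/4.5)))
E
```

```text
(array([0.4588, 0.3125, 0.034 ]), np.float64(-0.0156), np.float64(0.0074), np.float64(64.7))
```

View pics/d4e.png

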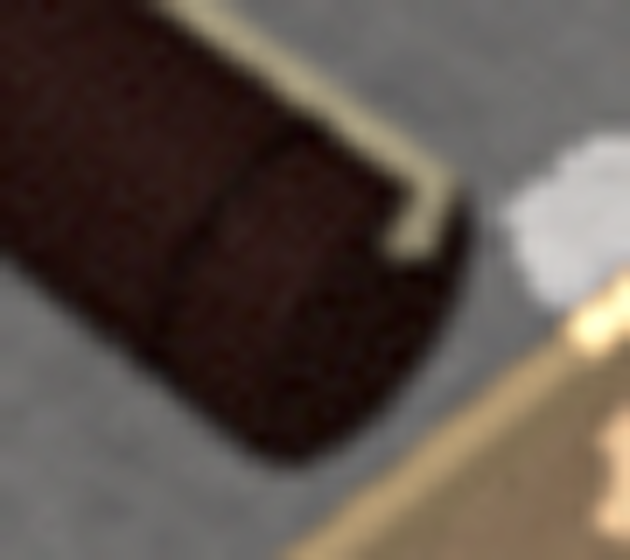

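The strip is now visible on the blank's upper −y side, roughly 50° from up. I'll do another stroke, 20 mm of tip travel, and check again.

Request:
arm_command(
  plan=[
    [[0.07,0.3,-0.1],0],
    [[0.07,0.3,-0.2],0],
    [[0.11,0.5,-0.2],0],
    [[0.15,0.7,-0.2],0],
    [[0.19,0.9,-0.2],0],
  ],
)

```text
time: 7.4
position: [0.5413, 0.2921, 0.0541]
tool_rot: [-0.703, 0.076, -0.078, 0.703]
ft_force: [-1.5, -0.2, 8.3]
grip_width: 0.0005
```

Request:
arm_command(
  plan=[
    [[0.04,0.2,0],0],
    [[0.04,0.2,0],0],
    [[0.04,0.2,0.5],0],
    [[-0.4,-2,2],0],
    [[-0.4,-2,3],0],
  ],
)

```text
time: 7.9
position: [0.528, 0.2391, 0.1271]
tool_rot: [0.704, -0.079, 0.075, -0.702]
ft_force: [0.9, 0.2, -0.5]
grip_width: 0.0008
```

```bash
python3 - <<'E'
from h import *
c=snap('side','d5'); snap('scene','s5');w=snap('wrist','w5'); print(get_obs()['position'],get_obs()['ft_force'])
a=c['pixels'][215:325,205:325,::-1]; cv2.imwrite('pics/d5z.png',cv2.resize(a,None,fx=5.4,fy=5.4,interpolation=2))
E
```

```text
[0.53221175 0.24091946 0.13050206] [-0.15784469  0.55766432 -0.66386316]
```

View pics/d5z.png

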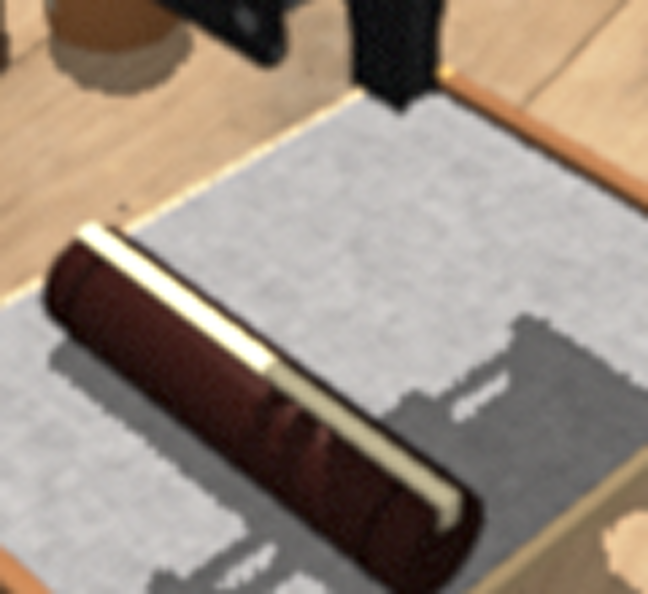

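View pics/w5.png

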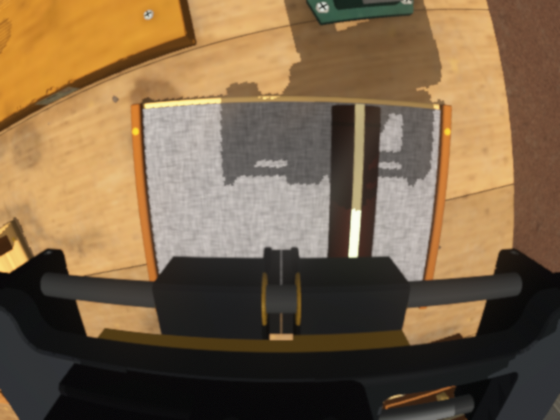

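The wrist view now shows the strip at columns 353–360 on the blank (331–380), a little off the middle. I'll compute its angle from the silhouette edges and the strip ray.

```bash
cat >> h.py <<'E'
def wang(w,rows,ny,lo,hi,dbg=0):
    px=w['pixels'].astype(int); ny=np.array(ny); out=[]
    for r in rows:
        p=px[r,lo:hi]; 
        strip=np.where(p[:,0]-p[:,2]>25)[0]; strip=strip[p[strip].sum(1)>330]
        grey=(abs(p[:,0]-p[:,2])<22)&(p.sum(1)>200)   # felt
        s=strip.mean() 
        g=np.where(grey)[0]; L=g[g<strip.min()].max(); R=g[g>strip.max()].min()
        def d2(u):
            o,d=fray(w,u,r); v=np.array([d@ny,d[2]]); return np.array([o@ny,o[2]]),v/np.linalg.norm(v)
        O,a=d2(lo+L+.5);_,b=d2(lo+R-.5);_,c=d2(lo+s)
        m=(a+b);m/=np.linalg.norm(m); half=np.arccos(a@b)/2
        C=O+m*.02/np.sin(half)
        # use known height
        C2=O+m*(.034-O[1])/m[1]
        k=O-C2; B=c@k; t=-B-np.sqrt(max(B*B-(k@k-.0004),0)); v=O+t*c-C2
        out.append((r,lo+L,lo+R,lo+s,C[0],C[1],C2[0],np.degrees(np.arctan2(-v[0],v[1]))))
    return np.array(out)
E
python3 - <<'E'
from h import *
np.set_printoptions(suppress=True,precision=4)
w=load('w5')
print(w['pixels'][150,322:392].tolist())
print(wang(w,range(120,250,12),[.211,.9775,0],300,425))
E
```

```text
[[99, 95, 92], [98, 94, 91], [98, 94, 90], [96, 92, 89], [95, 91, 88], [97, 93, 90], [97, 93, 90], [92, 87, 84], [77, 73, 69], [56, 50, 47], [43, 37, 32], [39, 32, 28], [40, 33, 29], [42, 34, 29], [42, 34, 30], [43, 35, 30], [44, 36, 31], [45, 36, 31], [46, 37, 32], [48, 39, 34], [48, 38, 33], [49, 40, 34], [50, 40, 34], [51, 41, 36], [52, 42, 36], [53, 43, 36], [54, 44, 37], [55, 44, 38], [56, 45, 38], [58, 47, 40], [62, 51, 43], [88, 76, 58], [135, 120, 89], [170, 155, 113], [183, 167, 123], [184, 168, 124], [185, 169, 125], [185, 169, 125], [186, 169, 126], [185, 167, 125], [172, 155, 115], [136, 119, 88], [89, 75, 57], [63, 50, 42], [58, 45, 38], [56, 44, 38], [56, 44, 37], [55, 43, 37], [55, 43, 36], [53, 41, 35], [53, 40, 34], [52, 40, 34], [51, 39, 33], [50, 38, 32], [49, 38, 32], [53, 41, 36], [74, 63, 58], [117, 108, 103], [152, 144, 139], [156, 150, 145], [147, 141, 136], [142, 136, 132], [143, 136, 132], [148, 142, 136], [163, 156, 150], [171, 164, 159], [173, 165, 161], [168, 161, 156], [160, 153, 148], [149, 143, 138]]
[[120.     330.     380.     359.       0.408    0.0321   0.4075   4.3824]
 [132.     330.     379.     359.       0.4087   0.0276   0.4072   3.1959]
 [144.     330.     379.     359.       0.4086   0.0289   0.4075   3.1863]
 [156.     330.     379.     358.5      0.4086   0.0304   0.4077   4.287 ]
 [168.     330.     378.     358.       0.4094   0.0265   0.4076   4.2048]
 [180.     330.     377.     357.       0.4102   0.0226   0.4076   5.2448]
 [192.     330.     376.     357.       0.4111   0.0189   0.4076   4.0467]
 [204.     330.     375.     356.       0.412    0.0152   0.4077   5.1108]
 [216.     329.     374.     353.6667   0.411    0.018    0.4073   8.0112]
 [228.     329.     373.     356.3333   0.412    0.0147   0.4075   0.5968]
 [240.     328.     372.     355.3333   0.411    0.0181   0.4073   0.39  ]]
```

```bash
python3 - <<'E'
from h import *
a=load('s5')['pixels'][220:350,190:310,::-1]; cv2.imwrite('pics/s5z.png',cv2.resize(a,None,fx=4.6,fy=4.6,interpolation=2))
E
```

```text
(no output)
```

View pics/s5z.png

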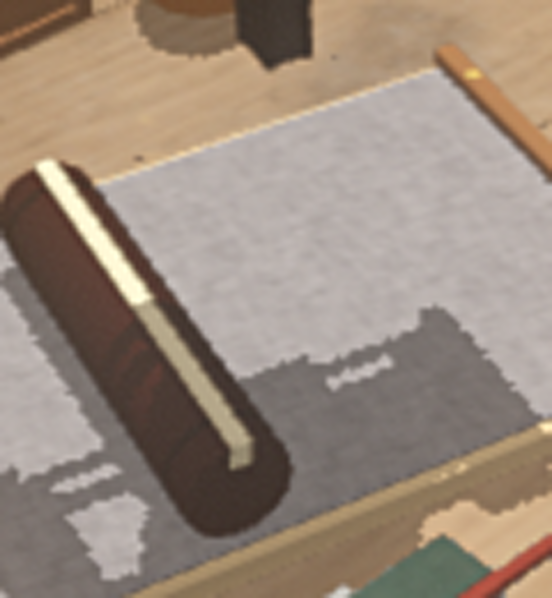

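```bash
cat >> h.py <<'E'
def pang(c,L,R,S,ny):
    ny=np.array(ny)
    def f(p):
        o,d=ray(c,*p);v=np.array([d@ny,d[2]]);return np.array([o@ny,o[2]]),v/np.linalg.norm(v)
    O,a=f(L);_,b=f(R);_,s=f(S);m=a+b;m/=np.linalg.norm(m);C=O+m*(.034-O[1])/m[1]
    k=O-C;B=s@k;t=-B-np.sqrt(B*B-(k@k-.0004));v=O+t*s-C
    Cr=O+m*.02/np.sin(np.arccos(a@b)/2)
    return C.round(4),Cr.round(4),np.degrees(np.arctan2(-v[0],v[1])).round(1)
E
python3 - <<'E'
from h import *
s=load('s5');d=load('d5');ny=[.211,.9775,0]
Z=lambda p:(190+p[0]/4.6,220+p[1]/4.6); Y=lambda p:(205+p[0]/5.4,215+p[1]/5.4)
print(pang(s,Z((95,380)),Z((193,316)),Z((142,302)),ny),pang(s,Z((40,291)),Z((150,256)),Z((90,226)),ny))
print(pang(d,Y((190,428)),Y((300,352)),Y((270,368)),ny),pang(d,Y((110,367)),Y((200,278)),Y((150,277)),ny))
print(stripang(s,Z((237,473)),Z((240,452))))
E
```

```text
(array([0.4073, 0.034 ]), array([0.4073, 0.0341]), np.float64(3.5)) (array([0.4065, 0.034 ]), array([0.4016, 0.0211]), np.float64(3.2))
(array([0.4063, 0.034 ]), array([0.4097, 0.0391]), np.float64(-3.4)) (array([0.4065, 0.034 ]), array([0.4171, 0.0499]), np.float64(-1.3))
(array([0.4638, 0.3149, 0.034 ]), np.float64(-0.0016), np.float64(0.0087), np.float64(10.7))
```

```bash
python3 - <<'E'
from h import *
s=load('s5');d=load('d5')
Z=lambda p:(190+p[0]/4.6,220+p[1]/4.6); Y=lambda p:(205+p[0]/5.4,215+p[1]/5.4)
for c,p in((s,Z((241,437))),(s,Z((47,160))),(d,Y((450,498))),(d,Y((90,226)))):
    P=onz(c,*p,.054);print(P.round(4),P@[.9775,-.211,0],P@[.211,.9775,0])
# cradle: base top corners & V supports from higher-res crop
for n,f,x0,y0 in(('s0',0,325,155),):
    a=load('scene0')['pixels'][160:240,325:435,::-1]; cv2.imwrite('pics/c0.png',cv2.resize(a,None,fx=7,fy=7,interpolation=2))
a=load('side0')['pixels'][155:220,295:385,::-1]; cv2.imwrite('pics/c1.png',cv2.resize(a,None,fx=8,fy=8,interpolation=2))
E
```

```text
[0.459  0.3155 0.054 ] 0.38213769595893976 0.40522700358909647
[0.6223 0.2791 0.054 ] 0.5494260075744745 0.40415776791494074
[0.4567 0.3172 0.054 ] 0.3794743151195053 0.4064599958807623
[0.6214 0.28   0.054 ] 0.548359835933872 0.4047879170348956
```

View pics/c0.png

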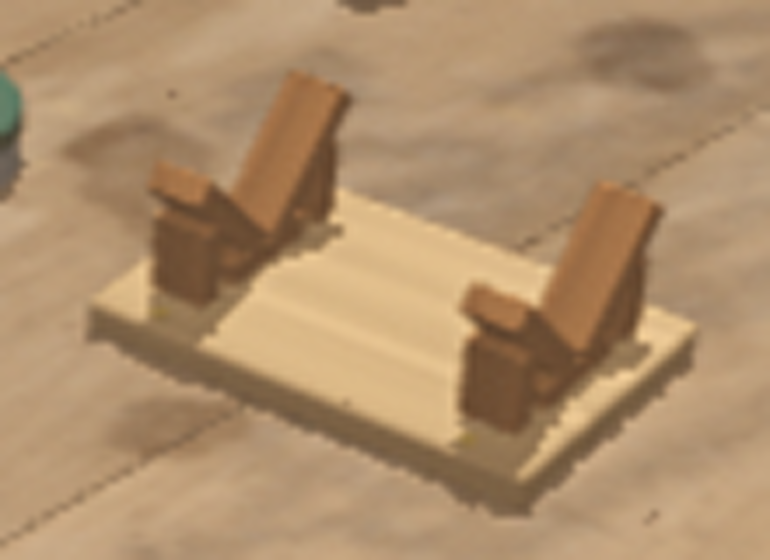

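View pics/c1.png

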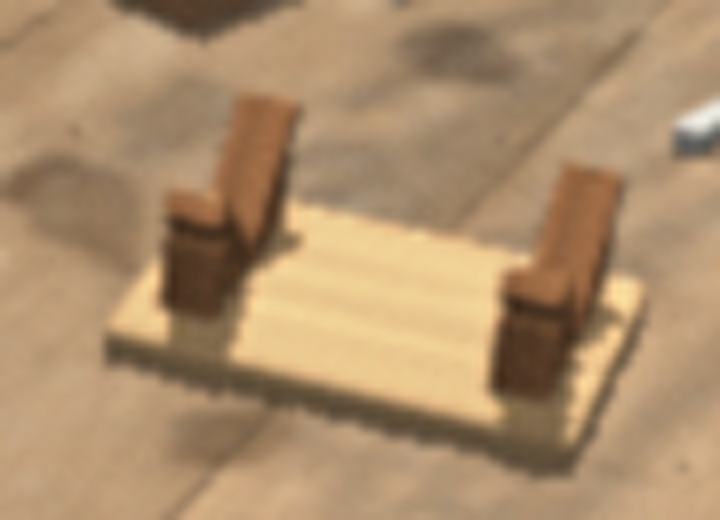

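The blank's middle is at about (0.540, 0.300) and the strip is about 3° from up, so I'll grasp now.

Request:
arm_command(
  plan=[
    [[0.33,2.4,0],0],
    [[0.33,2.4,0],0],
    [[0.33,2.4,0],0],
    [[0.33,2.4,0],0],
    [[0.33,2.4,0],0],
  ],
  fingers=1,
  force=25,
)

```text
time: 8.55
position: [0.5378, 0.3002, 0.1271]
tool_rot: [0.703, -0.078, 0.077, -0.702]
ft_force: [0.5, -0.3, 0.0]
grip_width: 0.0329
```

```bash
python3 - <<'E'
from h import *
np.set_printoptions(suppress=True,precision=4)
o=get_obs();print(o['position'],o['grip_width'])
w=snap('wrist','w6')
from scipy.spatial.transform import Rotation as Ro
print(Ro.from_quat(o['tool_rot']).as_matrix()[:,2])
E
```

```text
[0.5378 0.3002 0.1271] 0.032898727309339945
[ 0.2178  0.976  -0.0015]
```

View pics/w6.png

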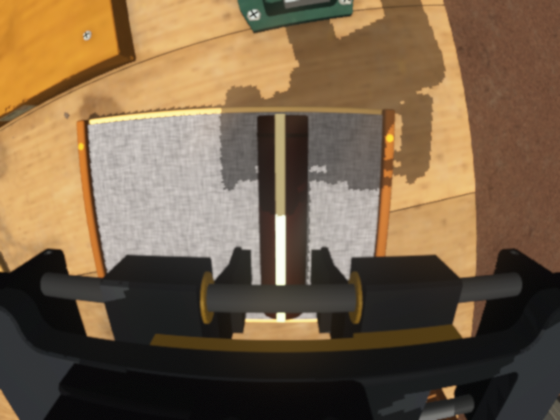

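```bash
python3 - <<'E'
from h import *
np.set_printoptions(suppress=True,precision=4)
w=load('w6')
r=wang(w,range(130,240,10),[.214,.977,0],220,350); print(r); print(np.median(r[:,4:],axis=0), np.dot(get_obs()['position'],[.214,.977,0]))
E
```

```text
[[130.     256.     308.     279.5      0.409    0.0322   0.409    5.248 ]
 [140.     256.     308.     279.5      0.4089   0.0331   0.4089   5.2605]
 [150.     257.     308.     279.5      0.4093   0.0291   0.4093   6.4082]
 [160.     257.     308.     279.5      0.4093   0.0303   0.4093   6.4333]
 [170.     258.     308.     279.5      0.4097   0.0265   0.4096   7.6091]
 [180.     258.     308.     280.       0.4096   0.0281   0.4096   6.5855]
 [190.     258.     308.     279.5      0.4096   0.0299   0.4096   7.6968]
 [200.     259.     307.     280.       0.4096   0.0209   0.4096   6.6684]
 [210.     259.     307.     280.       0.4096   0.0231   0.4096   6.7173]
 [220.     259.     276.     275.       0.3728  -0.4863   0.3968 -19.2776]
 [230.     259.     276.     275.       0.3727  -0.4788   0.3966 -19.4763]]
[0.4093 0.0281 0.4093 6.4333] 0.40832156126870045
```

The strip is about 5° off towards −y. I'll set the gripper 1–1.5 mm to the +y side, so the closing −y finger nudges the blank nearer to upright.

Request:
arm_command(
  plan=[
    [[0.1,0.05,-1],0],
    [[0.1,0.05,-2],0],
    [[0.1,0.05,-3],0],
    [[0.1,0.05,-3.5],0],
    [[0.1,0.05,-3.5],0],
  ],
  fingers=1,
)

```text
time: 9.1
position: [0.5397, 0.3011, 0.0385]
tool_rot: [0.704, -0.079, 0.076, -0.702]
ft_force: [-0.4, 0.3, 0.1]
grip_width: 0.0764
```

```bash
python3 - <<'E'
from h import *
o=get_obs();print(o['position'],o['grip_width'],o['position']@[.214,.977,0],o['position']@[.977,-.214,0])
E
```

```text
[0.53971745 0.30114164 0.03846167] 0.07644966331991694 0.40971491957384454 0.46285963883121395
```

Request:
arm_command(
  plan=[
    [[0.05,0.03,-0.4],0],
    [[0.05,0.03,-0.8],0],
    [[0.05,0.03,-0.8],0],
  ],
)

```text
time: 9.4
position: [0.5419, 0.3029, 0.0195]
tool_rot: [0.703, -0.078, 0.077, -0.703]
ft_force: [1.3, -0.3, -0.4]
grip_width: 0.0863
```

Request:
arm_command(
  plan=[
    [[0,0,0],0],
    [[0,0,0],0],
    [[0,0,0],0],
    [[0,0,0],0],
    [[0,0,0],0],
  ],
  fingers=-1,
)

```text
time: 9.9
position: [0.5425, 0.3031, 0.0206]
tool_rot: [-0.703, 0.077, -0.078, 0.703]
ft_force: [-0.0, -0.7, 0.4]
grip_width: 0.0547
```

Request:
arm_command(
  plan=[
    [[0,0,0],0],
    [[0,0,0],0],
    [[0,0,0],0],
    [[0,0,0],0],
    [[0,0,0],0],
  ],
)

```text
time: 10.4
position: [0.5423, 0.303, 0.0204]
tool_rot: [0.703, -0.077, 0.077, -0.703]
ft_force: [-0.3, -0.5, 0.1]
grip_width: 0.0398
```

```bash
python3 - <<'E'
from h import *
np.set_printoptions(suppress=True,precision=4)
o=get_obs();print(o['position'],o['grip_width'],o['ft_force'])
w=snap('wrist','w7');s=snap('scene','s7');d=snap('side','d7')
a=np.hstack([cv2.resize(s['pixels'][220:350,190:310,::-1],None,fx=3.2,fy=3.2),cv2.resize(d['pixels'][205:335,205:325,::-1],None,fx=3.2,fy=3.2)]);cv2.imwrite('pics/sd7.png',a)
E
```

```text
[0.5423 0.303  0.0204] 0.03984343198885559 [-0.2818 -0.4733  0.098 ]
```

View pics/w7.png

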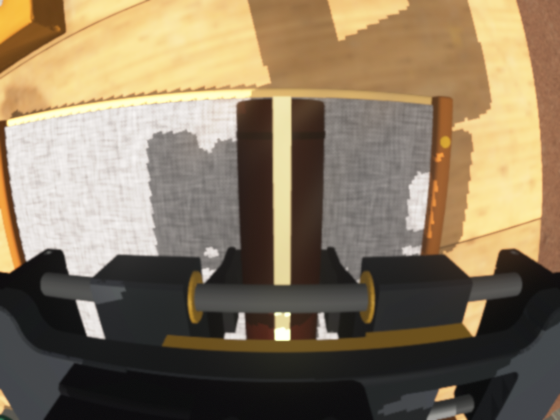

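View pics/sd7.png

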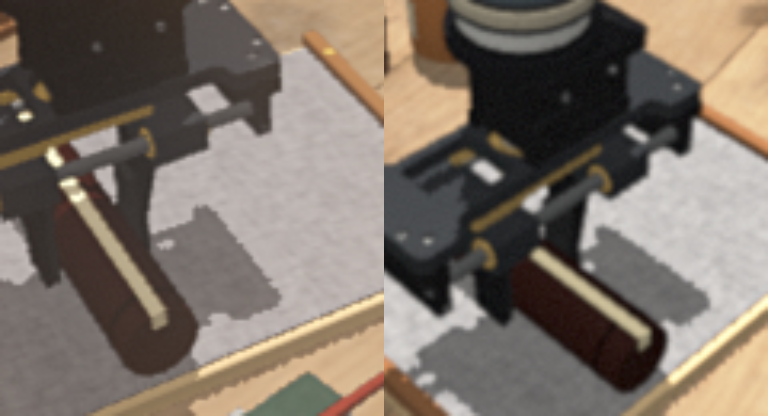

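Gripped: the opening reads 39.8 mm and the strip sits at column 282 on the blank (237–324), essentially straight up. Now I'll lift.

Request:
arm_command(
  plan=[
    [[0,0,0],0],
    [[0,0,0.5],0],
    [[0,0,1],0],
    [[0,0,1],0],
    [[0,0,1],0],
  ],
  force=35,
)

```text
time: 11.05
position: [0.5429, 0.3033, 0.0463]
tool_rot: [-0.703, 0.077, -0.078, 0.703]
ft_force: [-0.0, 0.2, -1.0]
grip_width: 0.0391
```

Request:
arm_command(
  plan=[
    [[0,0,1],0],
    [[0,0,2],0],
    [[0,0,3],0],
    [[0,0,4],0],
    [[0,0,4],0],
  ],
)

```text
time: 11.55
position: [0.5447, 0.304, 0.1487]
tool_rot: [-0.702, 0.075, -0.08, 0.704]
ft_force: [1.3, 0.2, -2.0]
grip_width: 0.039
```

Request:
arm_command(
  plan=[
    [[0,-1.5,1],0.5],
    [[0,-3,1],1.5],
    [[0,-4.5,1],2.5],
    [[0,-6,1],3],
    [[0,-7,1],3],
  ],
)

```text
time: 12.05
position: [0.5412, 0.1258, 0.1688]
tool_rot: [0.707, 0.014, -0.016, -0.707]
ft_force: [1.0, -0.1, -1.0]
grip_width: 0.0392
```

```bash
python3 - <<'E'
from h import *
np.set_printoptions(suppress=True,precision=4)
o=get_obs();print(o['position'],o['grip_width'],o['ft_force'],o['moment'])
w=snap('wrist','w8');s=snap('scene','s8');
E
```

```text
[0.5412 0.1258 0.1688] 0.03917322954980887 [ 1.0201 -0.141  -0.958 ] [ 0.1178 -0.1631  0.0149]
```

View pics/w8.png

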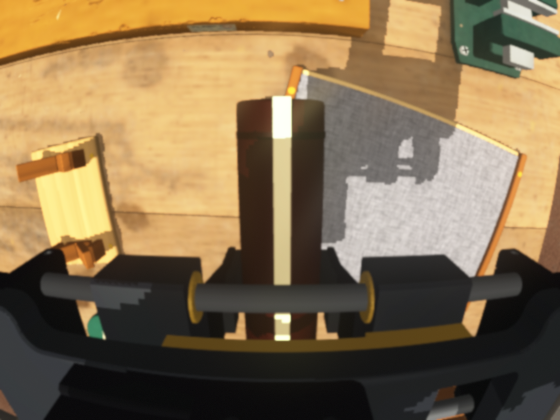

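View pics/s8.png

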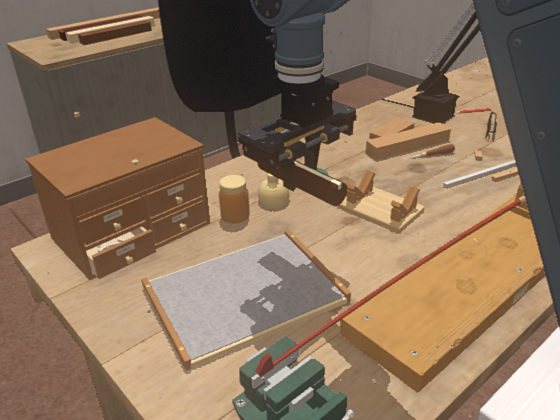

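The blank hangs level with the strip up (columns 272–292). The cradle is at left (35–115, 137–265). I'll locate its base and V tops from the three views.

```bash
python3 - <<'E'
from h import *
np.set_printoptions(suppress=True,precision=4)
w=load('w8');a=w['pixels'][120:275,5:130,::-1]; cv2.imwrite('pics/w8z.png',cv2.resize(a,None,fx=3.8,fy=3.8,interpolation=2))
s=load('scene0');d=load('side0')
Z=lambda p:(325+p[0]/7,160+p[1]/7); Y=lambda p:(295+p[0]/8,155+p[1]/8)
for n,a,b,z in [('left',(92,302),(107,335),.012),('front',(517,480),(575,447),.012),('right',(697,328),(647,287),.012),
  ('VL far in',(292,72),(237,95),.057),('VL far out',(350,97),(298,103),.057),('VR far in',(603,182),(565,165),.057),('VR far out',(662,208),(622,175),.057)]:
    print(n,onz(s,*Z(a),z)[:2],onz(d,*Y(b),z)[:2])
E
```

```text
left [ 0.6192 -0.06  ] [ 0.618  -0.0546]
front [ 0.4752 -0.0797] [ 0.4731 -0.0774]
right [ 0.4879 -0.1798] [ 0.4881 -0.1777]
VL far in [ 0.6201 -0.1467] [ 0.6209 -0.142 ]
VL far out [ 0.598  -0.1477] [ 0.6022 -0.1482]
VR far in [ 0.5154 -0.1629] [ 0.5152 -0.1581]
VR far out [ 0.4949 -0.1634] [ 0.498  -0.1621]
```

View pics/w8z.png

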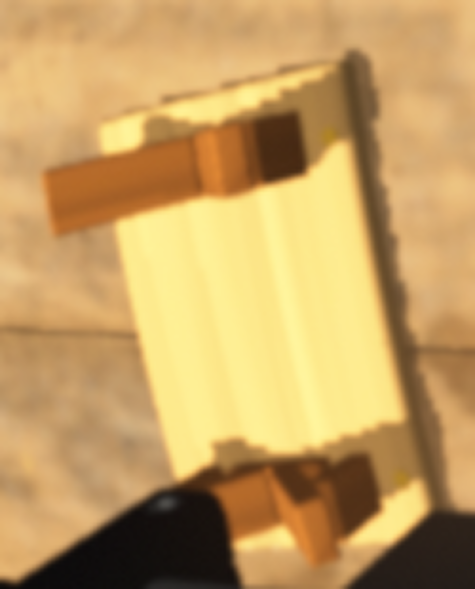

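```bash
python3 - <<'E'
from h import *
np.set_printoptions(suppress=True,precision=4)
w=load('w8');f=lambda p,z:fonz(w,5+p[0]/3.8,120+p[1]/3.8,z)
nl,nr,fr=f((100,125),.012),f((345,58),.012),f((431,508),.012)
print(nl,nr,fr,np.linalg.norm(nl-nr),np.linalg.norm(nr-fr),(nl+fr)/2,np.degrees(np.arctan2(*(fr-nr)[[1,0]])))
for p in((43,172),(57,236)): print(f(p,.057))
E
```

```text
[ 0.4916 -0.1827  0.012 ] [ 0.4757 -0.0797  0.012 ] [ 0.6128 -0.062   0.012 ] 0.10428697545785492 0.1382054169455019 [ 0.5522 -0.1224  0.012 ] 7.350208096902021
[ 0.5004 -0.1665  0.057 ]
[ 0.5193 -0.1629  0.057 ]
```

Request:
arm_command(
  plan=[
    [[0.1,-2,0],0.3],
    [[0.2,-4,0],0.6],
    [[0.3,-6,0],0.9],
    [[0.4,-8,0],1.15],
    [[0.4,-9.4,0],1.15],
  ],
)

```text
time: 12.65
position: [0.5526, -0.1091, 0.1693]
tool_rot: [-0.705, -0.05, 0.05, 0.705]
ft_force: [0.7, 0.0, -0.3]
grip_width: 0.0393
```

Request:
arm_command(
  plan=[
    [[0,-0.4,0],0],
    [[0,-0.4,0],0],
    [[0,-0.4,0],0],
    [[0,-0.4,0],0],
  ],
)

```text
time: 13.05
position: [0.5519, -0.1148, 0.1699]
tool_rot: [-0.705, -0.051, 0.052, 0.706]
ft_force: [1.0, 0.2, -1.8]
grip_width: 0.039
```

```bash
python3 - <<'E'
from h import *
np.set_printoptions(suppress=True,precision=4)
from scipy.spatial.transform import Rotation as Ro
o=get_obs();print(o['position'],o['grip_width'],o['ft_force'],o['q'],Ro.from_quat(o['tool_rot']).as_matrix()[:,2])
w=snap('wrist','w9');s=snap('scene','s9');d=snap('side','d9')
cv2.imwrite('pics/sd9.png',np.hstack([cv2.resize(s['pixels'][110:240,310:440,::-1],None,fx=3,fy=3),cv2.resize(d['pixels'][100:230,280:410,::-1],None,fx=3,fy=3)]))
E
```

```text
[ 0.5519 -0.1148  0.1699] 0.038980780412201266 [ 0.9939  0.1542 -1.7529] [-0.4035  0.5138  1.64    0.0007  0.9894 -2.1195] [-0.1443  0.9895  0.0013]
```

View pics/w9.png

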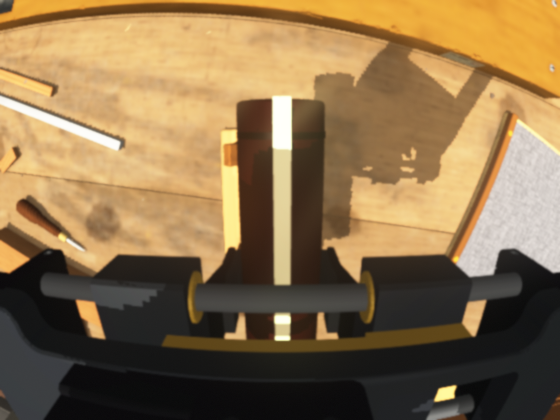

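View pics/sd9.png

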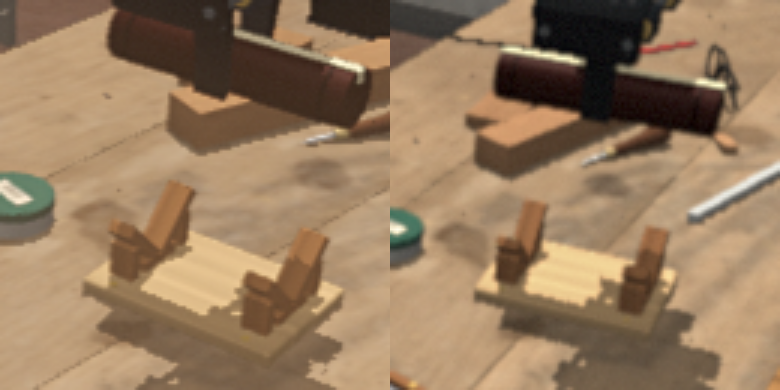

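```bash
python3 - <<'E'
from h import *
np.set_printoptions(suppress=True,precision=4)
w=load('w9');a=w['pixels'][90:270,200:345,::-1]; cv2.imwrite('pics/w9z.png',cv2.resize(a,None,fx=3.3,fy=3.3,interpolation=2))
n=np.array([-.1444,.9895,0])
for p,z in(((222,129),.057),((222,165),.057),((228,185),.012),((226,245),.012)):
    P=fonz(w,*p,z);print(P,n@P, n@[.553,-.119,0],n@get_obs()['position'])
E
```

```text
[ 0.4879 -0.1748  0.057 ] -0.24338968532872873 -0.19760370000000002 -0.19391027382676845
[ 0.5188 -0.1711  0.057 ] -0.24420415298949644 -0.19760370000000002 -0.19391027382676845
[ 0.5452 -0.17    0.012 ] -0.24698317007246687 -0.19760370000000002 -0.19391027382676845
[ 0.6104 -0.1658  0.012 ] -0.252163004664221 -0.19760370000000002 -0.19391027382676845
```

View pics/w9z.png

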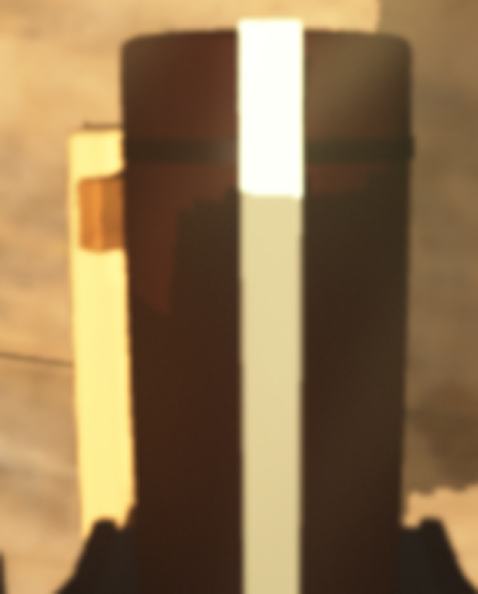

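```bash
python3 - <<'E'
from h import *
np.set_printoptions(suppress=True,precision=4)
w=load('w9')
q=lambda p,z:fonz(w,200+p[0]/3.3,90+p[1]/3.3,z)
A,B=q((70,128),.012),q((82,520),.012);C,D=q((80,178),.057),q((80,250),.057)
th=np.arctan2(*(B-A)[[1,0]]);print(A,B,C,D,np.degrees(th))
for th in (th,np.radians(8.3)):
    a=np.array([np.cos(th),np.sin(th),0]);n=np.array([-a[1],a[0],0])
    print('center from base',(A+.075*a+.052*n),'V:',((C+D)/2+.053*a+.0395*n))
# blank near end centre
print(q((268,33),.204-0.0))
print(get_obs()['position'][2])
E
```

```text
[ 0.4897 -0.1835  0.012 ] [ 0.6135 -0.1668  0.012 ] [ 0.5004 -0.1713  0.057 ] [ 0.5192 -0.1691  0.057 ] 7.697087636439623
center from base [ 0.557  -0.1219  0.012 ] V: [ 0.557  -0.1239  0.057 ]
center from base [ 0.5564 -0.1212  0.012 ] V: [ 0.5566 -0.1234  0.057 ]
[ 0.4674 -0.1273  0.204 ]
0.17032873148125988
```

Request:
arm_command(
  plan=[
    [[0.12,-0.2,-0.5],0],
    [[0.12,-0.2,-1.5],0],
    [[0.12,-0.2,-2.5],0],
    [[0.12,-0.2,-3.5],0],
    [[0.12,-0.2,-4.2],0],
  ],
)

```text
time: 13.7
position: [0.5547, -0.1216, 0.0629]
tool_rot: [-0.705, -0.05, 0.051, 0.706]
ft_force: [-0.4, -0.1, -1.5]
grip_width: 0.0393
```

Request:
arm_command(
  plan=[
    [[0,0,-0.1],0],
    [[0,0,-0.2],0],
    [[0,0,-0.3],0],
    [[0,0,-0.3],0],
  ],
)

```text
time: 14.1
position: [0.5559, -0.1221, 0.0584]
tool_rot: [0.706, 0.051, -0.05, -0.705]
ft_force: [1.1, -0.6, -2.1]
grip_width: 0.0393
```

```bash
python3 - <<'E'
from h import *
np.set_printoptions(suppress=True,precision=4)
o=get_obs();print(o['position'],o['grip_width'],o['ft_force'],o['moment'])
w=snap('wrist','w10');s=snap('scene','s10');d=snap('side','d10')
cv2.imwrite('pics/sd10.png',np.hstack([cv2.resize(s['pixels'][140:240,310:440,::-1],None,fx=3,fy=3),cv2.resize(d['pixels'][130:230,280:410,::-1],None,fx=3,fy=3)]))
E
```

```text
[ 0.5559 -0.1221  0.0584] 0.03928019839735173 [ 1.0669 -0.5845 -2.0755] [ 0.171  -0.1582  0.0038]
```

View pics/sd10.png

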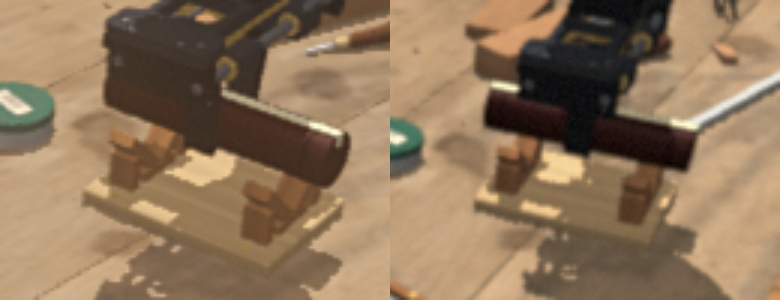

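View pics/w10.png

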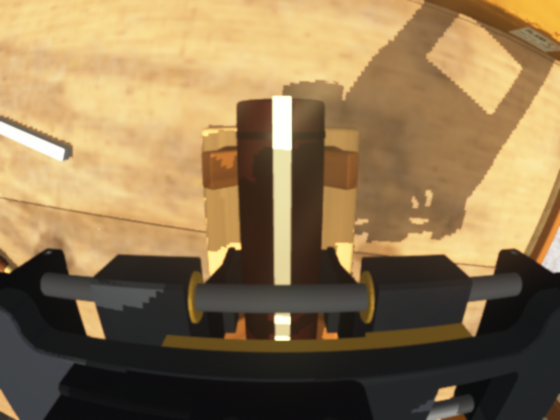

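Both V tops show evenly either side of the blank (columns 202 and 358 against 237–324). One quick check end to end, then I'll lower.

```bash
python3 - <<'E'
from h import *
np.set_printoptions(suppress=True,precision=4)
w=load('w10');a=np.array([.9895,.1444,0]);n=np.array([-.1444,.9895,0]);T=get_obs()['position']
for p in((203,152),(203,188),(357,150),(357,187)):
    P=fonz(w,*p,.057)-T;print(a@P,n@P)
P=fonz(w,280,101,.09)-T;print(a@P,n@P)
E
```

```text
-0.062319906790104365 -0.040234052194756634
-0.04335827251962222 -0.04115894294713179
-0.06315397599763005 0.038839040713908916
-0.04371461300059899 0.03966165674426081
-0.08529868267169989 -0.00046086050669283163
```

The V's centre is 53.1 mm from the TCP and the blank end 85.3 mm, so it is centred end to end. Lowering slowly.

Request:
arm_command(
  plan=[
    [[0,0,-0.2],0],
    [[0,0,-0.4],0],
    [[0,0,-0.6],0],
    [[0,0,-0.75],0],
    [[0,0,-0.75],0],
  ],
)

```text
time: 14.75
position: [0.5551, -0.1218, 0.0383]
tool_rot: [-0.705, -0.05, 0.051, 0.705]
ft_force: [0.4, -0.1, -1.9]
grip_width: 0.0393
```

Request:
arm_command(
  plan=[
    [[0,0,-0.05],0],
    [[0,0,-0.1],0],
    [[0,0,-0.1],0],
    [[0,0,-0.1],0],
  ],
)

```text
time: 15.15
position: [0.5558, -0.1225, 0.037]
tool_rot: [0.706, 0.051, -0.05, -0.705]
ft_force: [-1.1, -2.2, 1.2]
grip_width: 0.0393
```

Request:
arm_command(
  plan=[
    [[0,-0.02,-0.03],0],
    [[0,-0.02,-0.03],0],
    [[0,-0.02,-0.03],0],
  ],
)

```text
time: 15.45
position: [0.5559, -0.1228, 0.0367]
tool_rot: [0.706, 0.051, -0.05, -0.705]
ft_force: [-0.4, -2.5, 6.3]
grip_width: 0.0395
```

```bash
python3 - <<'E'
from h import *
np.set_printoptions(suppress=True,precision=4)
o=get_obs();print(o['position'],o['grip_width'],o['ft_force'],o['moment'])
w=snap('wrist','w11');a=w['pixels'][85:345,190:370,::-1]; cv2.imwrite('pics/w11z.png',cv2.resize(a,None,fx=2.3,fy=2.3,interpolation=2))
E
```

```text
[ 0.5559 -0.1228  0.0367] 0.03946745083182524 [-0.4451 -2.5099  6.3093] [-0.2238  0.1386 -0.0872]
```

View pics/w11z.png

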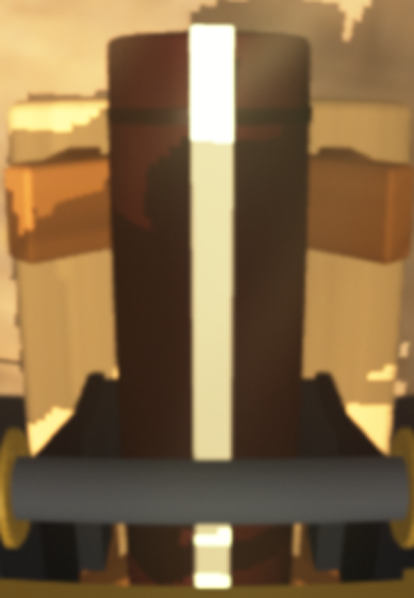

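The blank is seated at TCP z = 36.7 mm (36.4 expected) with 6 N of support and the strip centred on top. Releasing.

Request:
arm_command(
  plan=[
    [[0,0,0],0],
    [[0,0,0],0],
    [[0,0,0],0],
    [[0,0,0],0],
    [[0,0,0],0],
  ],
  fingers=0.5,
)

```text
time: 16.0
position: [0.5552, -0.1222, 0.0356]
tool_rot: [-0.705, -0.05, 0.051, 0.705]
ft_force: [-0.3, 0.9, 1.0]
grip_width: 0.0641
```

```bash
python3 - <<'E'
from h import *
np.set_printoptions(suppress=True,precision=4)
o=get_obs();print(o['position'],o['grip_width'],o['ft_force'])
w=snap('wrist','w12');a=w['pixels'][85:345,190:370,::-1]; cv2.imwrite('pics/w12z.png',cv2.resize(a,None,fx=2.3,fy=2.3,interpolation=2))
E
```

```text
[ 0.5552 -0.1222  0.0356] 0.06405196599237968 [-0.291   0.9059  0.9734]
```

View pics/w12z.png

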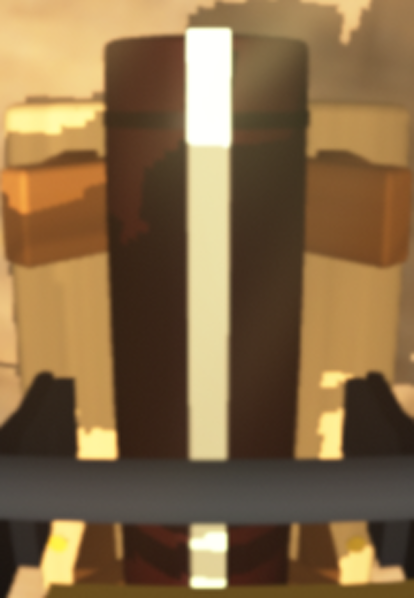

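Released: the fingers stand clear on both sides and the strip (zoom column 208) is centred on the blank (106–307). Retreating straight up.

Request:
arm_command(
  plan=[
    [[0,0,0.3],0],
    [[0,0,1],0],
    [[0,0,2],0],
    [[0,0,3.5],0],
    [[0,0,5],0],
  ],
)

```text
time: 16.55
position: [0.5549, -0.1222, 0.1621]
tool_rot: [-0.705, -0.05, 0.051, 0.706]
ft_force: [1.1, 0.6, 0.1]
grip_width: 0.0655
```

Request:
arm_command(
  plan=[
    [[-1,-1,1],0],
    [[-2,-3,2],0],
    [[-2,-5,2],0],
    [[-2,-6,2],0],
    [[-2,-6,2],0],
  ],
)

```text
time: 17.05
position: [0.5058, -0.2778, 0.2123]
tool_rot: [0.707, 0.05, -0.048, -0.704]
ft_force: [0.8, 0.1, -1.1]
grip_width: 0.0651
```

```bash
python3 - <<'E'
from h import *
np.set_printoptions(suppress=True,precision=4)
o=get_obs();print(o['position'],o['grip_width'],o['ft_force'])
snap('scene','s13');d=snap('side','d13');s=load('s13')
cv2.imwrite('pics/sd13.png',np.hstack([cv2.resize(s['pixels'][140:240,320:440,::-1],None,fx=3.3,fy=3.3,interpolation=2),cv2.resize(d['pixels'][130:230,280:400,::-1],None,fx=3.3,fy=3.3,interpolation=2)]))
E
```

```text
[ 0.5058 -0.2778  0.2123] 0.06513077434323285 [ 0.816   0.0579 -1.0552]
```

View pics/s13.png

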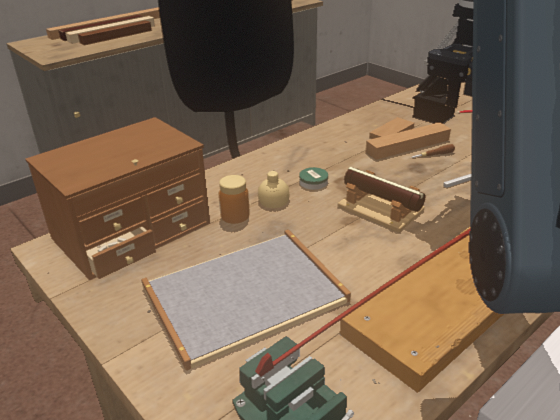

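View pics/sd13.png

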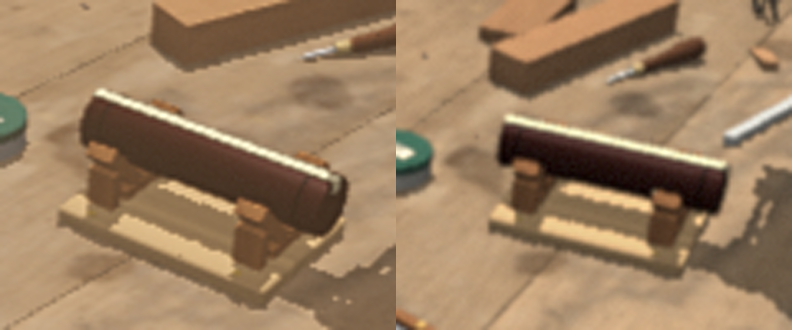

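The blank lies in both Vs with the strip along its top, and the bystanders are unmoved. One numeric check of the strip angle before handing in.

```bash
python3 - <<'E'
from h import *
np.set_printoptions(suppress=True,precision=4)
s=load('s13');d=load('d13');a=np.array([.9895,.1444,0]);n=np.array([-.1444,.9895,0]);C=np.array([.5555,-.1222,.05])
for c,off,pts in((s,(320,140),[(100,93),(220,135),(336,178)]),(d,(280,130),[(108-0,119),(220,140),(330,163)])):
    for p in pts:
        u=(off[0]+(p[0] if c is s else p[0])/3.3,off[1]+p[1]/3.3)
        if c is d: u=(280+(p[0]+396-396)/3.3,u[1])
        P=onz(c,*u,.07)-C; print(a@P,n@P,'deg',np.degrees(np.arcsin(np.clip(n@P/.02,-1,1))))
for nme in('scene',):
    A=load('scene0')['pixels'].astype(int);B=s['pixels'].astype(int)
    print(abs(A-B)[150:225,212:332].max(axis=2).mean())
E
```

```text
0.08026796409346006 0.00042103762678364194 deg 1.2062730624286533
-0.006881460629939508 -0.001313805824994715 deg -3.7664886305825984
-0.08604229312137375 -0.00044965596978989425 deg -1.2882780129574165
0.08356719172893906 0.004313552182798048 deg 12.455284169586642
-0.002841439686839292 -0.0008514058149498223 deg -2.4398352948589803
-0.08442327106898467 -0.002153897331955155 deg -6.1824517085543365
1.2113333333333334
```

Within a few degrees of up, centred within about 3 mm, and the bystander area of the picture is unchanged.

```bash
python3 -c "
from rig import hand_in
print(hand_in())"
```

```text
the job is handed in; nothing more can be done
None
```

I rolled the blank about 50 mm along the felt with the shut fingertips in three strokes, until its strip faced up. I then gripped it at its middle, lifted it over, and laid it in both V supports of the cradle. The job was handed in at about 17 s, with the gripper open and well clear.

- **Strip angle:** The wrist view before and after release showed the strip central on the blank. In the last scene-camera picture it measured within about 4° of straight up. The side-camera readings scattered more, from −6° to +12°. I put the 12° down to a hand-picked pixel at the far end; the middle of the strip read −2°.
- **Seating:** The blank was centred end to end within about 3 mm. It seated within 1 mm of the expected height, and the gripper felt the cradle take the load (6 N) before I released it.
- **Bystanders:** The picture area around the jar, tin and lamp showed no visible change from the start.
- **Disagreements:** Before the grasp the strip angle read between about −3° and +11° depending on view and method. I set the gripper slightly off-centre so that closing it nudged the strip nearer to straight up.

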